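# Read a clay tile with the light shade held shut

## Robot

A 7-joint arm with a two-finger parallel gripper is mounted at the origin on the work surface. World frame = base frame: x ahead of the robot, y to its left, z up, the work surface at z = 0. Lengths are in m, angles in rad, forces in N, time in s.
With the tool pointing down it reaches from about 0.425 to 0.825 m from the base axis. Payload 3.6 kg.
Tool frame: the origin (TCP) lies midway between the tips of the shut fingers; the grasp point (between the pads) lies 19 mm behind it (r.pinch_z is the distance from the TCP to the grasp point, in m); z points along the fingers, y is the line along which they close (so a half turn about z gives the same grasp; the last joint's range is limited). The gripper opens to 85 mm and grips with 20 to 120 N. Pads are 22 mm wide; open, the fingers measure 114 mm over their backs; the gripper's body (76 mm by 85 mm) begins 54 mm behind the grasp point. The pads swing forward as they close: fully open they stand 13 mm farther back than shut.
Start: joints at [1.31, 0.615, -0.013, 1.423, 0.008, 1.103, -0.04], TCP at [0.151, -0.632, 0.231] pointing down, gripper open.
Joint ranges: [-3.12, 3.12], [-0.3, 2.06], [-1.34, 1.32], [0.26, 2.42], [-1.36, 4.5], [0.01, 1.98], [-2.84, 2.84]. Speed limits (rad/s): [2.79, 2.79, 3.14, 3.14, 3.14, 3.14, 3.14].

## Interface

Orientations are given as a rotation vector (axis times angle).
In Python, from workcell import r gives the robot as it stands. The module is installed in compiled form; this text tells all that it offers.
- The arm moves only by the tool carry_out, never from a script. Its argument "moves" is a list of rows, each an object with "slide": the shift along the tool's x, y, z in mm, a list of three; "yaw": the turn about the tool's z in rad. In form: [{"slide": [dx, dy, dz], "yaw": yaw}, ...]. A call has 1 to 12 rows; each row is the pose to reach, as a shift and turn from the pose commanded when the call began, along the tool's axes at that moment; what a row does not reach only later rows make up. A row lasts 1/8 s, in which the tool goes at most 62.5 mm and 10.7 degrees, less where a joint would pass 70% of its speed; a pose out of reach is approached as far as the arm can. A call with a gripper value outside its range is refused whole. "fingers" is the closure, from 0 (fully open) to 1 (shut), set as the call begins (left out, the last holds). The fingers move at their own pace and stop on an object; the grip force is fixed at half the most. Time passes only in rows, so rows that repeat a pose let the fingers close. It gives the time, the measured TCP pose, the force, the opening and the grip force at its end, in the units of the state.
- r.observe(): the state, without advancing time (a new reading comes with each control period).
- r.camera(name): name is "scene" or "top" or "wrist"; returns (picture, depth): 480x640x3 uint8, red, green, blue; 480x640 float32, m along the optical axis (not along the pixel's ray), 0 where there is no reading.
- r.calibration(name): a dict with "fx", "fy", "cx", "cy" (pixels), "pose" (4x4, takes a point from camera to world coordinates). Camera axes: x right, y up, looking along -z (the intrinsics and any distortion apply to the point x, -y, -z); pixel columns grow to the right and rows downward; lengths in m; the calibration is good to about 2 mm. A picture is of the moment at which its call begins: read the wrist's pose just before it. calibration takes no time and is no camera call; for the wrist camera it gives the pose at the moment of the call.
- r.finish_job(): hands the job in; it is judged then, once.
The state is a dict: "time_s": time; "q": joint angles; "joint_vel": joint speeds; "joint_torque": joint torques, N m; "tool_pos": TCP position; "orientation": TCP orientation; "wrist_force": force on the tool from outside, world axes, zero at the start; "moment": the same for the moment, N m; "gripper_width": finger opening in m; "finger_force": force on a finger pad.
Only numpy, scipy, OpenCV 4.12 (cv2) and the standard library are available. Lean on these libraries where they do the work, as an engineer would, in place of code of your own. Each camera call takes 0.05 s, during which the arm holds its last target. There are 200 camera calls.

## Task

Take the large clay tile (the one that is both full-width and full-height) from the wooden rack, slide it upright and fully home into the slot of the colour-reading stand, and let go of it. Then, with the gripper's fingers on its upright post, swing the stand's spring-loaded shade arm forward, over in front of the tile, all the way to its stop, and finish while still holding it there against its spring for the reading; do not let it go. Leave the other tiles and everything else on the table where they are.

Things in the scene. Friction and masses are not known exactly. Their poses are not given: they have to be found in the camera images.
- tile: the large terracotta tile: 8 mm thick (along its x), 60 wide (y), 95 tall (z), 65 to 125 g; origin at the centre of its underside. It starts upright in one of the three slots of the rack, its lower 24 mm inside; its top is then 105 mm above the table
- rack: light wooden block 170 (x) x 94 (y) x 34 tall, fixed; origin at the centre of its underside. Three slots run along its y at x = -50, 0 and +50, each 11 wide (x), 65 long (y), 24 deep, floor 10 mm above the table; which tile stands in which slot varies
- stand: colour-reading stand, fixed: grey base plate 10 thick, x -70 to 165, y -100 to 100; aluminium slot block 34 (x) x 92 (y) centred on the origin, top 34 mm above the table; white reading head x 21 to 156, y -50 to 50, top 75 mm up, round black port facing -x to the slot. Origin on the table under the slot's centre; z up, -x roughly towards the robot
- slot (a point): centre of the slot's floor, 12 mm above the table, axes as the stand's. The slot runs along y: 10.2 mm wide (x), 63 long (y), 22 deep, open at the top 34 mm above the table, square-edged. A tile fully home rests on this floor with its top 107 mm above the table
- pivot (a point): point on the upright pivot axis of the shade arm, 102 mm above the table; in the stand's frame at x = -34, y = +75; axes as the stand's. The arm's bar starts here: 10 wide, 12 thick, top 54 mm above the table. A black shade plate 62 wide, its top 78 mm above the table, stands on the bar 44 to 106 mm from the pivot
- post (a point): centre of the top of the upright round steel post (14 mm diameter, top 102 mm above the table, 48 mm above the bar) at the free end of the shade arm, 145 mm from the pivot axis. Pinch or push it; it moves with the arm. Axes are the arm's: y along the bar towards the pivot, x the way the post travels when swung towards the stop
- shade_arm (a joint): shade arm angle, rad: 0 at rest (post swung out towards the robot, where the spring keeps it), growing anticlockwise seen from above to 1.0 at the solid stop, where the bar is parallel to the slot in front of the tile (post at stand x = -34, y = -70). The spring resists with 0.5 N m at 0 rising to 1.0 N m at the stop (3.5 to 7 N at the post); let go, it flies back
- tile_narrow: terracotta tile 8 thick (x), 36 wide (y), 95 tall, standing in another slot of the rack; a bystander
- tile_short: terracotta tile 8 thick (x), 60 wide (y), only 60 tall, standing in another slot of the rack; a bystander
- pot: small round terracotta pot, about 96 across and 85 tall, standing; origin at the centre of its underside; a bystander
- flask: buff clay lamp-shaped vessel, foot 72 across, slim neck, 92 tall; origin at the centre of its underside; a bystander
- jar: clear lidded jar, 54 across, 75 tall; origin at the centre of its underside; a bystander
- brush: wooden-handled brush about 170 long lying on the table along its x; a bystander
- sherd: flat terracotta potsherd about 65 x 50 x 12 lying on the table; a bystander

How it is judged:
On the way, in this order (a step that is already met when the one before it is completed fails the run):
1. the large tile stands fully home in the stand's slot and is released (distance between tile and slot below 0.006 m and angle between the z axis of tile and the z axis of stand, either way round below 0.13 rad and contact force between the fingers and tile below 0.2 N), for 0.3 s.
2. the shade arm is held at its stop by the fingers (value of joint shade_arm above 0.95 rad and contact force between the fingers and shade_arm above 4 N), for 0.3 s.
At the end, for the whole second after the job is handed in: The large tile is in the stand's slot (underside centre within 6 mm of the slot floor's centre, within 0.13 rad of upright) and not touched by the fingers; the shade arm is at 0.95 rad or more (stop at 1.0) and the fingers alone carry its spring (more than 4 N between fingers and arm) (all of step 1 and all of step 2); the arm keeps its last pose, push and grip.
It fails at once if one of the other tiles is moved more than 30 mm (distance of any of tile_narrow, tile_short from where it was at the start of the episode above 0.03 m).
It fails at once if the pot, flask, jar, brush or sherd is moved more than 30 mm (distance of any of pot, flask, jar, brush, sherd from where it was at the start of the episode above 0.03 m).
It also fails if it takes over 56 s, if anything falls off the work surface, if the arm or the gripper's body presses on something with over 40 N, if the wrist force passes 120 N, or if a joint passes its speed limit or range.

## Working session

There is one attempt and no reset: what is moved stays moved. The work goes in short steps, Python scripts to look and compute and a tool call to move; the robot and the scene stay as the last step left them, time stands still between calls to the robot, and variables do not carry over. Pictures are saved under pics/ and viewed, at most 10 in all, crops included, and the job is handed in when it is done.

Besides the shell and the picture viewer there is one more tool, called after ">>>" by a JSON object that holds its "fn" and its "kwargs". carry_out: Moves the arm, as the interface text tells. Its arguments: {"type":"object","properties":{"moves":{"type":"array"},"fingers":{"type":"number"}},"required":["moves"]}

```bash
mkdir -p pics
python3 - <<'E'
from workcell import r
import cv2,numpy as np,pickle
d={}
for n in("scene","top"):
    c=r.calibration(n);p,z=r.camera(n);d[n]=(c,p,z);cv2.imwrite(f"pics/{n}1.png",p[...,::-1]);print(n,c)
pickle.dump(d,open("d.pkl","wb"))
s=r.observe();print(s['time_s'],s['tool_pos'],s['orientation'],r.pinch_z)
E
```

```text
scene {'fx': 549.9451498229979, 'fy': 549.9451498229979, 'cx': 318.599004492602, 'cy': 244.76796740651034, 'pose': array([[-0.80389563, -0.49005018,  0.3370499 ,  0.90769821],
       [ 0.59459825, -0.64853051,  0.47524846,  0.57106218],
       [-0.01430846,  0.58245944,  0.81273382,  1.04806648],
       [ 0.        ,  0.        ,  0.        ,  1.        ]])}
top {'fx': 542.5400957436722, 'fy': 542.5400957436722, 'cx': 314.41365025053267, 'cy': 232.74404811923253, 'pose': array([[-0.00383007,  0.99324511, -0.11597192,  0.39696743],
       [-0.99992426, -0.00516047, -0.01117368,  0.00725939],
       [-0.01169668,  0.11592034,  0.99318964,  1.33377942],
       [ 0.        ,  0.        ,  0.        ,  1.        ]])}
0.1 [ 0.15040731 -0.63164753  0.23024933] [-3.11783867e+00 -3.66228802e-01  5.25269945e-04] 0.0187
```

View pics/scene1.png

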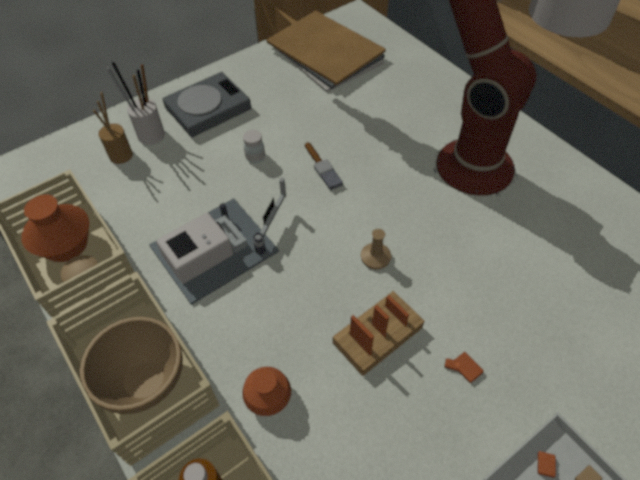

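View pics/top1.png

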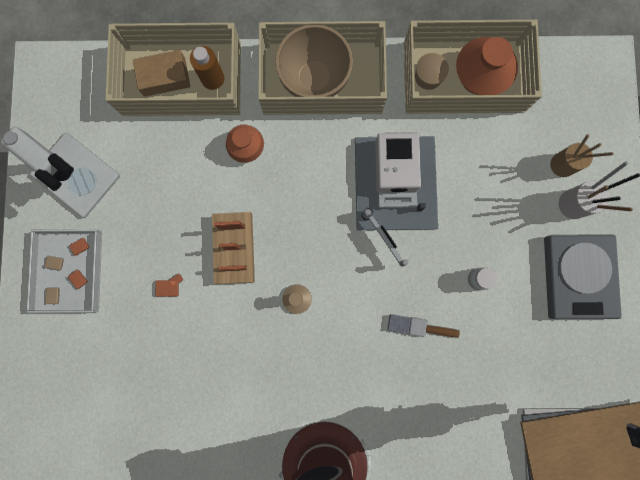

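The scene view shows the rack at about (380,332), with its tallest tile at (361,335), and the stand at (215,245). In the top view the rack is at (232,248) with tiles at rows 224, 246 and 268. The stand plate spans (355–438, 137–230), the pivot is near (368,214) and the post near (404,262).

```bash
cat > h.py <<'E'
import numpy as np,cv2
def ray(c,u,v):
    P=c['pose'];d=np.stack([(np.asarray(u,float)-c['cx'])/c['fx'],-(np.asarray(v,float)-c['cy'])/c['fy'],-np.ones(np.shape(u))],-1)
    return P[:3,3],d@P[:3,:3].T
def onz(c,u,v,z):
    o,d=ray(c,u,v);return o+d*((z-o[2])/d[...,2])[...,None]
def pts(c,u,v,dep):
    o,d=ray(c,u,v);return o+d*np.asarray(dep)[...,None]
def rect(P):
    (cx,cy),(w,h),a=cv2.minAreaRect((P[:,:2]*1000).astype(np.float32))
    if w<h:w,h,a=h,w,a+90
    return np.round([cx,cy,w,h],1),round((a+90)%180-90,1) # long-axis angle deg
E
python3 - <<'E'
import pickle
from h import *
d=pickle.load(open("d.pkl","rb"))
c,p,z=d['top'];p=p.astype(int)
vv,uu=np.mgrid[:480,:640]
W=pts(c,uu,vv,z)
hsv=cv2.cvtColor(p.astype(np.uint8),cv2.COLOR_RGB2HSV)
roi=lambda u0,v0,u1,v1:(uu>=u0)&(uu<=u1)&(vv>=v0)&(vv<=v1)
R=roi(205,205,260,290)
red=R&(hsv[...,1]>120)&((hsv[...,0]<12)|(hsv[...,0]>172))
n,l,st,ce=cv2.connectedComponentsWithStats(red.astype(np.uint8))
for i in range(1,n):
    if st[i,4]>20: m=l==i;print('red',st[i],ce[i],'zmax',np.percentile(W[m][:,2],[50,90]), rect(onz(c,uu[m],vv[m],.1)))
m=R&(hsv[...,1]>60)&(W[...,2]>.015)
print('rack',rect(onz(c,uu[m],vv[m],.034)), np.median(W[m&~red][:,2]))
S=roi(345,125,445,240)
m=S&(W[...,2]>.065)&(W[...,2]<.085)&(vv<200);print('head',rect(W[m]),rect(onz(c,uu[m],vv[m],.075)),m.sum())
m=S&(hsv[...,2]<115)&(W[...,2]>.003)&(W[...,2]<.02);print('plate',rect(W[m]),m.sum())
m=S&(W[...,2]>.028)&(W[...,2]<.04)&(vv>180);print('block',rect(W[m]),m.sum())
m=roi(360,200,415,275)&(W[...,2]>.09)
n,l,st,ce=cv2.connectedComponentsWithStats(m.astype(np.uint8))
for i in range(1,n): print('post/pivot',st[i],ce[i],W[l==i].mean(0),onz(c,ce[i][0],ce[i][1],.102))
for nm,(u,v) in dict(flask=(296,298),jar=(483,279),brushend=(390,325),pot=(244,143)).items(): print(nm,W[v,u])
P=cv2.resize(p[190:300,190:460].astype(np.uint8)[...,::-1],None,fx=2.9,fy=2.9,interpolation=2);cv2.imwrite('pics/topcrop.png',P)
E
```

```text
red [214 221  31   9 199] [229.02512563 224.73869347] zmax [0.09372296 0.1063408 ] (array([560.3, 217.4,  69. ,  17.1]), -87.1)
red [220 243  21   7 110] [229.85454545 246.00909091] zmax [0.09472483 0.10678116] (array([511.5, 214.4,  46. ,  13.8]), 89.7)
red [219 265  27   6 108] [232.25925926 267.56481481] zmax [0.06872839 0.07228724] (array([462.1, 209.1,  59.4,   9.6]), -87.8)
rack (array([514.3, 219.6, 169.4,  96.1]), 2.7) 0.03404454043612193
head (array([ 716.8, -179.6,  139. ,  100.5]), 0.5) (array([ 715.3, -178.6,  137.9,  100.2]), 0.4) 2353
plate (array([ 664.9, -166. ,  256.9,  226.2]), 0.3) 4361
block (array([ 627.2, -162.4,  148.8,   68.1]), -80.8) 470
post/pivot [412 205   1   1   1] [412. 205.] [0.39696743 0.00725939 1.33377942] [ 0.60373391 -0.20308161  0.102     ]
post/pivot [399 216   1   1   1] [399. 216.] [0.39696743 0.00725939 1.33377942] [ 0.57839632 -0.17274463  0.102     ]
post/pivot [392 219   1   1   1] [392. 219.] [0.39696743 0.00725939 1.33377942] [ 0.57154781 -0.15659935  0.102     ]
post/pivot [396 218   1   1   1] [396. 218.] [0.39696743 0.00725939 1.3337
[... 1185 characters left out ...]
417685  0.1010544 ] [ 0.47355224 -0.18403275  0.102     ]
post/pivot [375 260   1   1   1] [375. 260.] [0.39696743 0.00725939 1.33377942] [ 0.47780287 -0.11616276  0.102     ]
post/pivot [379 272   1   1   1] [379. 272.] [0.39696743 0.00725939 1.33377942] [ 0.45057403 -0.12475046  0.102     ]
post/pivot [388 273   2   2   2] [388.5 273.5] [0.39696743 0.00725939 1.33377942] [ 0.44709284 -0.14615583  0.102     ]
post/pivot [407 274   1   1   1] [407. 274.] [0.39696743 0.00725939 1.33377942] [ 0.44578433 -0.18790448  0.102     ]
flask [0.39281316 0.06373094 0.09061229]
jar [ 0.43458448 -0.36653952  0.07564328]
brushend [ 0.32733179 -0.15851084  0.01221622]
pot [0.75719979 0.1870064  0.08603409]
```

View pics/topcrop.png

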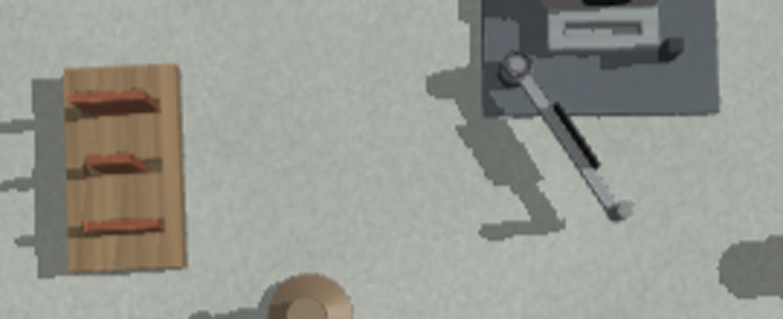

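The crop shows the full-size tile in the far slot, at crop (113,100). The stand slot is at crop (603,28), the pivot at (515,67) and the post at (620,211). Next I'll work out the move for a closer wrist-camera look over the stand.

```bash
cat >> h.py <<'E'
from scipy.spatial.transform import Rotation as Rn
def go(s,pos,ydeg):
    "shift in tool axes (mm) and yaw about tool z to reach pos with tool x at world angle ydeg"
    R=Rn.from_rotvec(s['orientation']).as_matrix();a=np.degrees(np.arctan2(R[1,0],R[0,0]))
    t=(np.asarray(pos)-s['tool_pos'])*1000
    yaw=-np.radians((ydeg-a+180)%360-180)
    print('slide',np.round(R.T@t,1),'yaw',round(yaw,3),'| tool x at',round(a,2),'tilt',np.round(np.degrees(np.arccos(-R[2,2])),2))
E
python3 - <<'E'
import pickle
from h import *
from workcell import r
s=r.observe();c=r.calibration('wrist');R=Rn.from_rotvec(s['orientation']).as_matrix()
print('cam in tool',R.T@(c['pose'][:3,3]-s['tool_pos']),(R.T@-c['pose'][:3,2]).round(3),c['fx'],c['cx'],c['cy'])
ct=pickle.load(open('d.pkl','rb'))['top'][0]
print('slot',onz(ct,397.9,199.7,.034),onz(ct,[563/2.9+190,643/2.9+190],[30/2.9+190,27/2.9+190],.034))
go(s,[.60,-.18,.33],90)
E
```

```text
cam in tool [ 0.06602335 -0.00079315 -0.14082933] [-0.261  0.001  0.965] 383.3125522529678 316.0160101236967 243.87090480225413
slot [ 0.62836226 -0.18089252  0.034     ] [[ 0.62697394 -0.14753885  0.034     ]
 [ 0.62912193 -0.21437023  0.034     ]]
slide [ 542.  -335.4  -99. ] yaw -1.337 | tool x at 13.4 tilt 0.13
```

Run:
```python
from h import *
from workcell import r
go(r.observe(),[.60,-.14,.26],90)
```

```text
slide [ 551.3 -374.2  -28.9] yaw -1.337 | tool x at 13.4 tilt 0.13
```

>>> {"fn": "carry_out", "kwargs": {"moves": [{"slide": [50, -34, -30], "yaw": -0.13}, {"slide": [100, -68, -30], "yaw": -0.27}, {"slide": [150, -102, -30], "yaw": -0.4}, {"slide": [200, -136, -30], "yaw": -0.53}, {"slide": [250, -170, -30], "yaw": -0.67}, {"slide": [300, -204, -30], "yaw": -0.8}, {"slide": [350, -238, -30], "yaw": -0.93}, {"slide": [400, -272, -30], "yaw": -1.07}, {"slide": [450, -306, -30], "yaw": -1.2}, {"slide": [500, -340, -30], "yaw": -1.337}, {"slide": [551, -374, -29], "yaw": -1.337}, {"slide": [551, -374, -29], "yaw": -1.337}], "fingers": 0.5}}

```text
time_s: 1.6
tool_pos: [0.6024, -0.1331, 0.2595]
orientation: [-2.207, -2.231, -0.007]
wrist_force: [-0.1, -0.9, -0.5]
gripper_width: 0.0425
finger_force: 0.0
```

```bash
cat > look.py <<'E'
import sys,pickle
from h import *
from workcell import r
s=r.observe();c=r.calibration('wrist');p,z=r.camera('wrist')
pickle.dump((s,c,p,z),open(sys.argv[1]+'.pkl','wb'));cv2.imwrite(f'pics/{sys.argv[1]}.png',p[...,::-1])
print(s['time_s'],s['tool_pos'],s['joint_vel'].__class__,np.abs(s['joint_vel']).max())
E
python3 look.py w1
```

```text
1.6 [ 0.60240167 -0.13310226  0.25952429] <class 'numpy.ndarray'> 0.08773951250953838
```

View pics/w1.png

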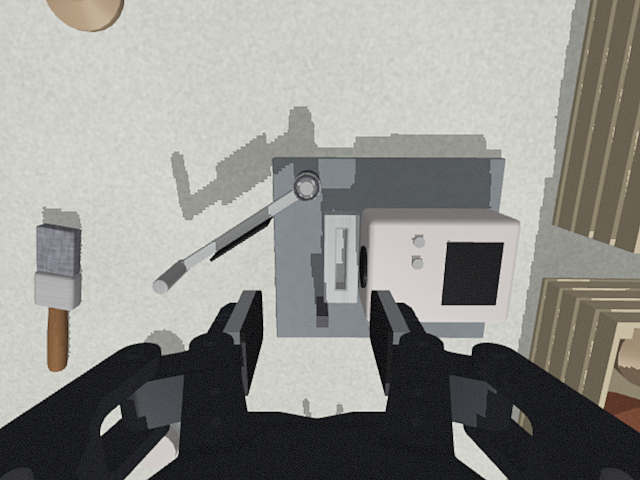

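The wrist view shows the slot block at (324–358, 212–302), the slot at (335–348, 228–290), the pivot at (307,187) and the post at (162,286).

Run:
```python
import pickle
from h import *
s,c,p,z=pickle.load(open('w1.pkl','rb'))
vv,uu=np.mgrid[:480,:640];W=pts(c,uu,vv,z)
roi=lambda u0,v0,u1,v1:(uu>=u0)&(uu<=u1)&(vv>=v0)&(vv<=v1)
def big(m):
    n,l,st,ce=cv2.connectedComponentsWithStats(m.astype(np.uint8));i=1+st[1:,4].argmax();return l==i
m=big(roi(310,200,362,310)&(W[...,2]>.029)&(W[...,2]<.039));print('block',rect(onz(c,uu[m],vv[m],.034)),m.sum(),np.median(W[m][:,2]))
f=cv2.convexHull(np.argwhere(m)[:,::-1].astype(np.int32));h=np.zeros((480,640),np.uint8);cv2.fillConvexPoly(h,f,1)
g=big((h>0)&(W[...,2]<.030)&roi(328,220,354,298));print('slot',rect(onz(c,uu[g],vv[g],.034)),g.sum(),np.percentile(W[g][:,2],[2,50,98]))
b=W[h>0];
H=big(roi(350,200,530,330)&(W[...,2]>.07)&(W[...,2]<.08));print('head',rect(onz(c,uu[H],vv[H],.075)),np.median(W[H][:,2]))
P=big(roi(262,150,520,345)&(W[...,2]>.006)&(W[...,2]<.014));print('plate',rect(onz(c,uu[P],vv[P],.01)),np.median(W[P][:,2]))
q=big(roi(150,265,185,300)&(W[...,2]>.095));print('post',onz(c,uu[q],vv[q],.102).mean(0),q.sum())
q=big(roi(285,165,330,210)&(W[...,2]>.095));print('pivot',onz(c,uu[q],vv[q],.102).mean(0),q.sum())
from workcell import r
s=r.observe();print(s['tool_pos']);go(s,[.565,.17,.26],90)
for row in range(225,296,5): print(row, ''.join('%4d'%(1000*W[row,u,2]) for u in range(328,356)))
```

```text
block (array([ 628.3, -179.5,   91. ,   33.9]), -89.5) 2385 0.03206871223806085
slot (array([ 628.2, -179.8,   63.8,   12.1]), -89.5) 605 [0.00868395 0.01058746 0.0298042 ]
head (array([ 713.2, -178.1,  135. ,   96.4]), 0.6) 0.07342019500827779
plate (array([ 675.4, -178.8,  233.1,  196.9]), 0.6) 0.008169725300350178
post [ 0.47441628 -0.18328414  0.102     ] 232
pivot [ 0.57826614 -0.10986367  0.102     ] 2
[ 0.60073767 -0.13735484  0.25941059]
slide [ 3.076e+02 -3.390e+01  1.000e-01] yaw 0.006 | tool x at 90.34 tilt 0.13
225   31  31  31  31  31  33  32  31  32  31  32  32  33  31  32  32  32  32  33  33  31  30  30  31  31  32  33  31
230   32  32  32  32  32  32  32  32  32   9   9   9   9   9   8  11 400   9  17  29  31  31  32  31  32  32  33  32
235   31  31  32  32  32  31  32  33  30  11  10  11  10   9   9   9  10  10  19  30  31  31  33  33  32 400  31  32
240   31  32  32  32  31  32  31  32  31  10   9   9   9   9  10  10  10  11  20  31  30  32  33  32  32  31  30  32
245   31  31  32  32  31  31  32  32  30   9   9  11   8  10  10   9  10  10  23  30  31  33  30  31  3
[... 483 characters left out ...]
70   33  31  32  32  32  32  31  32  30   9   9  10   9   9  10   9  10  17  29  30  33  33  32  32  32  32  31  32
275   33  32  32  32  32  32  32  32   9  10  10   9  10  11   9   8   9  17  30  30  31  32  32  32  32  32  33  32
280   32  33  32  32  33  31  33  30   9  10  11  10   9  11  11  10  10  20  30  31  31  31  31  32  31  31  33  32
285   31  32  32  32  32  32  31  32  20  21  22  19  21  21  22  22  22  21  32  32  31  32  32  32  32  31  31  32
290   31  32  31  32  31  32  31  32  33  32  31  32  31  32  32  30  32  33  31  32  31  31  31  32  31  31  32  32
295   32  32  32  32  31  31  32  31  31  30  32  32  33  32  31  31  33  33  32  33  31  33  32  31  31  32  32  32
```

>>> {"fn": "carry_out", "kwargs": {"moves": [{"slide": [58, -5, 0], "yaw": 0}, {"slide": [116, -10, 0], "yaw": 0}, {"slide": [174, -16, 0], "yaw": 0}, {"slide": [232, -22, 0], "yaw": 0}, {"slide": [290, -28, 0], "yaw": 0}, {"slide": [348, -34, 0], "yaw": -0.02}, {"slide": [398, -36, 0], "yaw": -0.04}, {"slide": [398, -36, 0], "yaw": -0.04}, {"slide": [398, -36, 0], "yaw": -0.04}]}}

```text
time_s: 2.78
tool_pos: [0.5645, 0.2547, 0.2599]
orientation: [2.178, 2.261, -0.003]
wrist_force: [0.8, -0.6, -0.5]
gripper_width: 0.0427
finger_force: 0.0
```

```bash
python3 look.py w2
```

```text
2.775 [0.56446092 0.25471074 0.25988572] <class 'numpy.ndarray'> 0.022778455239527987
```

View pics/w2.png

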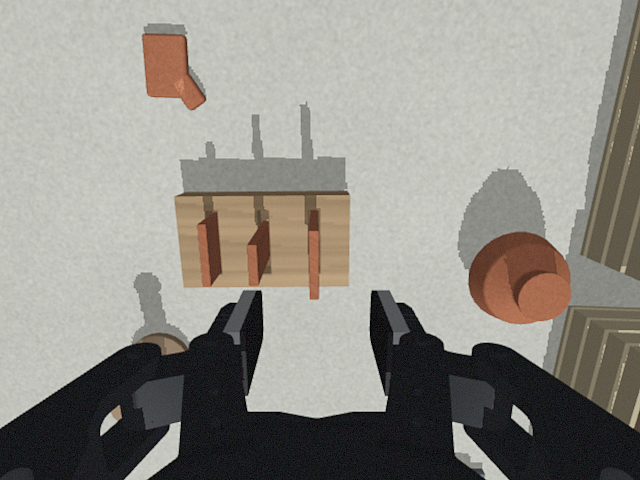

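The wrist view shows the large tile nearly end-on at (309–320, 210–299). The narrow tile is at (259,252) and the short one at (209,248).

Run:
```python
import pickle
from h import *
s,c,p,z=pickle.load(open('w2.pkl','rb'))
vv,uu=np.mgrid[:480,:640];W=pts(c,uu,vv,z)
roi=(uu>295)&(uu<335)&(vv>195)&(vv<310)
m=roi&(W[...,2]>.097)&(W[...,2]<.12);print('tiletop',rect(onz(c,uu[m],vv[m],.105)),m.sum(),np.median(W[m][:,2]))
a=roi&(W[...,2]>.04)&(W[...,2]<.097);print('side px',a.sum())
R=(uu>170)&(uu<355)&(vv>185)&(vv<292)&(W[...,2]>.028)&(W[...,2]<.037);print('rack',rect(onz(c,uu[R],vv[R],.034)))
for v in range(215,300,12): print(v,np.unique(uu[v][m[v]])[[0,-1]])
from workcell import r
print(np.array2string(W[250,303:325,2],precision=3))
s=r.observe();print(s['tool_pos']);go(s,[.565,.22,.12],92.5)
```

```text
tiletop (array([563.7, 223.6,  60.6,   7.7]), -86.9) 674 0.10312513444939678
side px 123
rack (array([514.1, 221.6, 169.1,  94.3]), 2.7)Traceback (most recent call last):
  File "<stdin>", line 9, in <module>
IndexError: index 0 is out of bounds for axis 0 with size 0
```

Run:
```python
from h import *
from workcell import r
s=r.observe();print(s['tool_pos']);go(s,[.5637,.2236,.075],93)
```

```text
[0.56478965 0.25409109 0.25997168]
slide [-29.9  -2.2 185.1] yaw -0.016 | tool x at 92.07 tilt 0.15
```

>>> {"fn": "carry_out", "kwargs": {"moves": [{"slide": [-30, -2, 40], "yaw": -0.016}, {"slide": [-30, -2, 90], "yaw": -0.016}, {"slide": [-30, -2, 120], "yaw": -0.016}, {"slide": [-30, -2, 120], "yaw": -0.016}, {"slide": [-30, -2, 120], "yaw": -0.016}]}}

```text
time_s: 3.45
tool_pos: [0.5645, 0.2265, 0.1418]
orientation: [2.16, 2.28, 0.004]
wrist_force: [-0.3, 0.2, 0.5]
gripper_width: 0.0426
finger_force: 0.0
```

Run:
```python
from h import *
from workcell import r
s=r.observe();print(s['tool_pos'],s['gripper_width']);go(s,[.5637,.2236,.075],93)
```

```text
[0.5644764  0.22645558 0.14183822] 0.04256205596893205
slide [-2.9 -1.1 66.8] yaw 0.002 | tool x at 93.09 tilt 0.15
```

>>> {"fn": "carry_out", "kwargs": {"moves": [{"slide": [-2, -1, 35], "yaw": 0}, {"slide": [-2, -1, 66], "yaw": 0}, {"slide": [-2, -1, 66], "yaw": 0}, {"slide": [-2, -1, 66], "yaw": 0}, {"slide": [-2, -1, 66], "yaw": 0}]}}

```text
time_s: 4.08
tool_pos: [0.5636, 0.2258, 0.0765]
orientation: [2.158, 2.282, 0.006]
wrist_force: [-0.8, 0.2, 0.5]
gripper_width: 0.0424
finger_force: 0.0
```

>>> {"fn": "carry_out", "kwargs": {"moves": [{"slide": [0, 0, 0], "yaw": 0}, {"slide": [0, 0, 0], "yaw": 0}, {"slide": [0, 0, 0], "yaw": 0}, {"slide": [0, 0, 0], "yaw": 0}, {"slide": [0, 0, 0], "yaw": 0}, {"slide": [0, 0, 0], "yaw": 0}], "fingers": 1}}

```text
time_s: 4.82
tool_pos: [0.5629, 0.2254, 0.075]
orientation: [2.158, 2.282, 0.003]
wrist_force: [1.4, -1.1, 5.7]
gripper_width: 0.0071
finger_force: 60.0
```

Run:
```python
from h import *
from workcell import r
s=r.observe();print(s['tool_pos'],s['gripper_width'],s['wrist_force'],s['finger_force']);go(s,[.5637,.2236,.075],93)
```

```text
[0.56288347 0.22541691 0.07502444] 0.007060095877307581 [ 1.44458108 -1.14468234  5.70344502] 60.03165900707245
slide [-1.9  0.7  0. ] yaw 0.004 | tool x at 93.21 tilt 0.1
```

>>> {"fn": "carry_out", "kwargs": {"moves": [{"slide": [0, 0, -20], "yaw": 0}, {"slide": [0, 0, -45], "yaw": 0}, {"slide": [0, 0, -80], "yaw": 0}, {"slide": [0, 0, -120], "yaw": 0}, {"slide": [0, 0, -120], "yaw": 0}]}}

```text
time_s: 5.45
tool_pos: [0.5633, 0.2261, 0.1969]
orientation: [2.157, 2.282, 0.008]
wrist_force: [-0.3, -0.0, -1.1]
gripper_width: 0.0073
finger_force: 59.4
```

Run:
```python
from h import *
from workcell import r
s=r.observe();print(s['tool_pos'],s['gripper_width'],s['wrist_force'],s['finger_force']);go(s,[.6278,-.178,.195],90.5)
```

```text
[0.5633447  0.22613973 0.1969352 ] 0.007253226212409656 [-0.34621993 -0.03566173 -1.06224841] 59.424771666526794
slide [-407.1   41.7    1.2] yaw 0.047 | tool x at 93.21 tilt 0.31
```

>>> {"fn": "carry_out", "kwargs": {"moves": [{"slide": [-50, 5, 0], "yaw": 0}, {"slide": [-105, 10, 0], "yaw": 0.01}, {"slide": [-160, 16, 0], "yaw": 0.02}, {"slide": [-215, 22, 0], "yaw": 0.03}, {"slide": [-270, 28, 0], "yaw": 0.04}, {"slide": [-320, 33, 0], "yaw": 0.047}, {"slide": [-370, 38, 0], "yaw": 0.047}, {"slide": [-407, 42, 0], "yaw": 0.047}, {"slide": [-407, 42, 0], "yaw": 0.047}, {"slide": [-407, 42, 0], "yaw": 0.047}, {"slide": [-407, 42, 0], "yaw": 0.047}]}}

```text
time_s: 6.82
tool_pos: [0.6267, -0.1765, 0.1938]
orientation: [-2.206, -2.234, -0.0]
wrist_force: [0.2, 0.3, -1.0]
gripper_width: 0.007
finger_force: 59.3
```

```bash
python3 look.py w3
python3 - <<'E'
from h import *
from workcell import r
import pickle
s=r.observe();print(s['tool_pos'],s['gripper_width'],s['wrist_force'],s['finger_force']);go(s,[.6278,-.178,.14],90.5)
E
```

```text
6.825 [ 0.62671245 -0.17646989  0.19376317] <class 'numpy.ndarray'> 0.009201157407997413
[ 0.62685292 -0.17673475  0.19406205] 0.006868567205414444 [ 0.36929082 -0.28328047  0.46047326] 59.287097454071045
slide [-1.3  1.  54.1] yaw 0.003 | tool x at 90.69 tilt 0.08
```

View pics/w3.png

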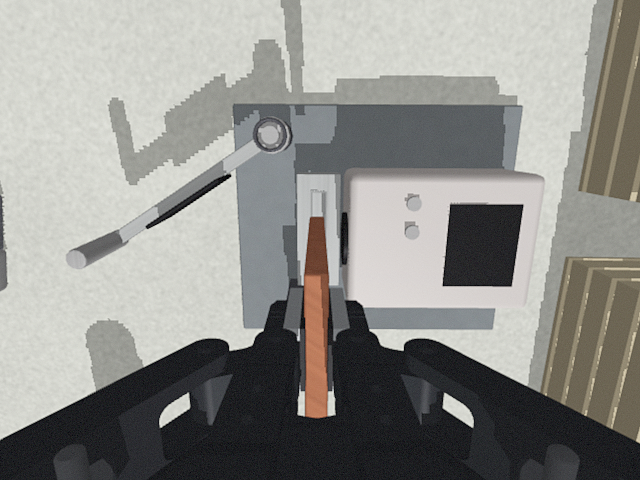

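The tile is held with its end face at (305–328, 217–276), and the slot is still visible at (312–324, 190–217). I can measure both in this one image.

Run:
```python
import pickle
from h import *
s,c,p,z=pickle.load(open('w3.pkl','rb'))
vv,uu=np.mgrid[:480,:640];W=pts(c,uu,vv,z)
hsv=cv2.cvtColor(p,cv2.COLOR_RGB2HSV)
red=(hsv[...,1]>110)&((hsv[...,0]<14)|(hsv[...,0]>170))&(uu>290)&(uu<345)&(vv>200)
for v in (214,216,217,218,220,224,235,250,265,272,276,280,300,410,416,420):
    x=uu[v][red[v]]
    if len(x):
        zz=np.median(W[v,x,2]);q=pts(c,np.array([x[0]-.5,x[-1]+.5]),np.array([v,v]),np.array([np.median(z[v,x])]*2));print(v,x[0],x[-1],q.round(4).tolist())
B=(uu>290)&(uu<345)&(vv>165)&(vv<216)
for v in range(186,214,4):
    i=np.where((W[v,300:340,2]<.028))[0]+300; print(v,i[0],i[-1],onz(c,np.array([i[0]-.5,i[-1]+.5]),np.array([v,v]),.032)[:,:2].round(4).tolist(),p[v,306:330,1])
```

```text
217 312 322 [[0.6237, -0.1497, 0.1317], [0.6296, -0.1496, 0.1316]]
218 310 323 [[0.6227, -0.1496, 0.1347], [0.6301, -0.1495, 0.1347]]
220 310 323 [[0.6227, -0.1497, 0.1394], [0.63, -0.1497, 0.1394]]
224 309 323 [[0.6224, -0.1498, 0.149], [0.6298, -0.1497, 0.149]]
235 309 324 [[0.6229, -0.1498, 0.1717], [0.6299, -0.1498, 0.1717]]
250 307 325 [[0.6226, -0.1497, 0.1959], [0.6297, -0.1497, 0.1959]]
265 305 327 [[0.6224, -0.1499, 0.2135], [0.63, -0.1498, 0.2135]]
272 305 327 [[0.6226, -0.1499, 0.2204], [0.6298, -0.1498, 0.2204]]
276 304 328 [[0.6223, -0.1508, 0.2218], [0.6301, -0.1507, 0.2218]]
280 304 328 [[0.6223, -0.1521, 0.2218], [0.6301, -0.152, 0.2218]]
300 304 328 [[0.6223, -0.1589, 0.2217], [0.6303, -0.1588, 0.2217]]
410 305 326 [[0.6228, -0.1999, 0.2217], [0.6305, -0.1998, 0.2217]]
416 305 326 [[0.6229, -0.202, 0.2221], [0.6305, -0.2019, 0.2221]]Traceback (most recent call last):
  File "<stdin>", line 13, in <module>
IndexError: index 0 is out of bounds for axis 0 with size 0
```

Run:
```python
import pickle
from h import *
s,c,p,z=pickle.load(open('w3.pkl','rb'))
vv,uu=np.mgrid[:480,:640];W=pts(c,uu,vv,z)
print('cam',c['pose'][:3,3])
for v in range(180,216,3):
    print(v,' '.join('%2d'%(1000*W[v,u,2]) for u in range(304,332)), onz(c,np.array([310.5]),np.array([v]),.032)[0,:2].round(4))
print('u->x at v200',[(u,onz(c,np.array([u-.5]),np.array([200]),.032)[0,0].round(4)) for u in range(308,328,2)])
for v in range(184,216,6): print(v,p[v,304:332,1])
```

```text
cam [ 0.62579257 -0.10988961  0.33471426]
180 32 31 31 33 31 31 32 34 31 31 31 32 31 31 33 30 31 31 31 34 32 32 32 32 32 32 30 33 [ 0.6216 -0.1398]
183 32 33 32 32 31 31 32 31 30 32 31 31 32 32 31 30 32 31 32 31 31 33 30 31 30 32 31 32 [ 0.6216 -0.1421]
186 31 32 32 31 32 32 31 31 32 31 32 32 32 32 32 33 32 33 32 31 33 31 32 33 32 34 32 32 [ 0.6216 -0.1444]
189 32 33 33 32 32 32 32 32 33 32 32 32 31 31 32 32 32 32 31 32 31 31 31 32 32 31 31 32 [ 0.6216 -0.1468]
192 32 32 31 31 33 32 30 30 31 31 30 31 30 31 31 31 29 30 31 31 31 30 30 30 33 32 32 32 [ 0.6217 -0.1492]
195 31 31 32 32 31 32 32 32 31  9 11 10 10  9 11  8  9 10 11 10  9 28 30 32 32 32 31 32 [ 0.6217 -0.1515]
198 32 31 32 33 32 32 32 32 30  9  9 10  9 10 10 10  9 10 10 10  9 29 32 32 33 33 32 31 [ 0.6217 -0.1539]
201 31 33 30 32 32 31 33 30 30  8  8 10 10 10 10  9 10  9  8 10 11 30 31 32 32 31 33 33 [ 0.6217 -0.1563]
204 32 32 32 32 31 31 30 32 29 10 10 10 10 10 10  8 10 10 10  9 10 30 31 31 33 33 32 32 [ 0.6217 -0.1587]
207 31 32 32 32 32 32 33 32 30  9  9 10  9  9 11 10 10 10  9 10  9 30 31 32 31 32 32 31 [ 0.6218 -0.1611
[... 510 characters left out ...]
191 189 190 190 195 194 192 192 194 193 192 190 191 190 190 191
 192 189 187 190 189 185 184 189 194 193]
190 [190 193 188 191 189 194 168 158 155 156 180 157 157 169 179 195 177 181
 184 152 173 192 193 185 185 194 197 193]
196 [192 192 192 188 193 189 181 157 176 198 195 191 193 192 192 194 197 170
 124 137 130 141 168 182 188 190 193 195]
202 [192 191 193 191 191 192 181 161 175 200 198 193 193 190 193 196 198 173
 126 136 127 143 167 181 189 193 196 195]
208 [193 195 194 193 191 192 179 157 177 202 199 194 194 191 194 195 200 175
 130 131 125 139 173 186 190 192 194 194]
214 [193 194 193 191 193 194 182 160 181 199 200 196 193 194 194 199 195 199
 175 124 126 149 175 186 194 192 196 194]
```

>>> {"fn": "carry_out", "kwargs": {"moves": [{"slide": [-0.5, 1.4, 25], "yaw": 0}, {"slide": [-0.5, 1.4, 60], "yaw": 0}, {"slide": [-0.5, 1.4, 85], "yaw": 0}, {"slide": [-0.5, 1.4, 88], "yaw": 0}, {"slide": [-0.5, 1.4, 88], "yaw": 0}, {"slide": [-0.5, 1.4, 88], "yaw": 0}, {"slide": [-0.5, 1.4, 88], "yaw": 0}]}}

```text
time_s: 7.75
tool_pos: [0.629, -0.1794, 0.1076]
orientation: [2.21, 2.23, 0.002]
wrist_force: [-0.0, 0.5, -0.9]
gripper_width: 0.0071
finger_force: 59.3
```

Run:
```python
from h import *
from workcell import r
s=r.observe();print(s['tool_pos'],s['wrist_force'],s['moment']);go(s,[.6282,-.1772,.095],90.5)
```

```text
[ 0.62903722 -0.17944758  0.10755405] [-0.0125252   0.53521094 -0.90781121] [-0.00837031  0.00978214 -0.02389309]
slide [ 2.3 -0.8 12.6] yaw 0.0 | tool x at 90.51 tilt 0.12
```

>>> {"fn": "carry_out", "kwargs": {"moves": [{"slide": [2.2, -0.8, 0], "yaw": 0}, {"slide": [2.2, -0.8, 0], "yaw": 0}, {"slide": [2.2, -0.8, 0], "yaw": 0}, {"slide": [2.2, -0.8, 4], "yaw": 0}, {"slide": [2.2, -0.8, 8], "yaw": 0}, {"slide": [2.2, -0.8, 12], "yaw": 0}, {"slide": [2.2, -0.8, 12], "yaw": 0}, {"slide": [2.2, -0.8, 12], "yaw": 0}]}}

```text
time_s: 8.75
tool_pos: [0.6276, -0.1772, 0.0943]
orientation: [2.211, 2.231, 0.0]
wrist_force: [0.1, 0.1, -0.6]
gripper_width: 0.007
finger_force: 59.2
```

Run:
```python
from h import *
from workcell import r
s=r.observe();print(s['tool_pos'],s['wrist_force'],s['moment']);go(s,[.6282,-.1772,.077],90.5)
```

```text
[ 0.62764477 -0.17718465  0.09433009] [ 0.10627834  0.08154785 -0.555747  ] [-0.00248913 -0.07435729  0.03130978]
slide [-0.   0.6 17.3] yaw 0.0 | tool x at 90.52 tilt 0.01
```

>>> {"fn": "carry_out", "kwargs": {"moves": [{"slide": [0, 0.3, 4], "yaw": 0}, {"slide": [0, 0.3, 8], "yaw": 0}, {"slide": [0, 0.3, 12], "yaw": 0}, {"slide": [0, 0.3, 15], "yaw": 0}, {"slide": [0, 0.3, 15], "yaw": 0}, {"slide": [0, 0.3, 15], "yaw": 0}]}}

```text
time_s: 9.5
tool_pos: [0.628, -0.1772, 0.0794]
orientation: [2.211, 2.231, 0.0]
wrist_force: [0.3, -0.7, -1.0]
gripper_width: 0.0071
finger_force: 59.2
```

>>> {"fn": "carry_out", "kwargs": {"moves": [{"slide": [0, 0, 1], "yaw": 0}, {"slide": [0, 0, 2], "yaw": 0}, {"slide": [0, 0, 3], "yaw": 0}, {"slide": [0, 0, 3], "yaw": 0}, {"slide": [0, 0, 3], "yaw": 0}]}}

```text
time_s: 10.12
tool_pos: [0.6281, -0.1772, 0.0771]
orientation: [2.211, 2.231, 0.0]
wrist_force: [-1.1, -0.5, 6.5]
gripper_width: 0.0069
finger_force: 60.2
```

>>> {"fn": "carry_out", "kwargs": {"moves": [{"slide": [0, 0, 0], "yaw": 0}, {"slide": [0, 0, 0], "yaw": 0}, {"slide": [0, 0, 0], "yaw": 0}, {"slide": [0, 0, 0], "yaw": 0}, {"slide": [0, 0, -10], "yaw": 0}, {"slide": [0, 0, -30], "yaw": 0}, {"slide": [0, 0, -60], "yaw": 0}, {"slide": [0, 0, -90], "yaw": 0}, {"slide": [0, 0, -110], "yaw": 0}, {"slide": [0, 0, -110], "yaw": 0}], "fingers": 0.75}}

```text
time_s: 11.38
tool_pos: [0.6293, -0.1772, 0.1889]
orientation: [2.208, 2.228, 0.005]
wrist_force: [-0.2, 0.4, -0.1]
gripper_width: 0.0214
finger_force: 0.0
```

```bash
python3 look.py w4
python3 - <<'E'
import pickle
from h import *
s,c,p,z=pickle.load(open('w4.pkl','rb'));print(s['wrist_force'],s['gripper_width'])
vv,uu=np.mgrid[:480,:640];W=pts(c,uu,vv,z)
hsv=cv2.cvtColor(p,cv2.COLOR_RGB2HSV)
red=(hsv[...,1]>110)&((hsv[...,0]<14)|(hsv[...,0]>170))&(uu>280)&(uu<350)&(vv>150)
q=W[red];q=q[q[:,2]<.13];print('z pct',np.percentile(q[:,2],[50,90,98]));m=red&(W[...,2]>.099)&(W[...,2]<.115);print(rect(onz(c,uu[m],vv[m],.107)),m.sum())
q=(uu<200)&(W[...,2]>.096)&(W[...,2]<.108)&(W[...,0]>.42)&(W[...,0]<.53);print('post',onz(c,uu[q],vv[q],.102).mean(0),q.sum())
E
```

```text
11.375 [ 0.6292602  -0.17719808  0.1889438 ] <class 'numpy.ndarray'> 0.04731754751238515
[-0.17254709  0.36037801 -0.07552243] 0.021408215050900167
z pct [0.10503823 0.10597847 0.10643588]
(array([ 627.8, -178.9,   59.7,    7.1]), -89.3) 1137
post [ 0.4752738  -0.18380275  0.102     ] 417
```

View pics/w4.png

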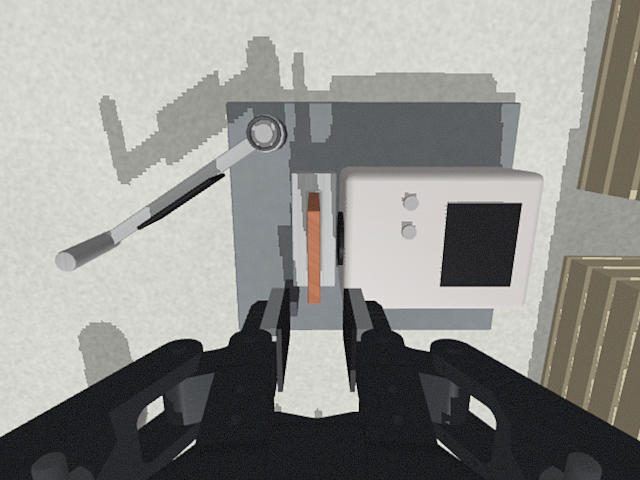

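The tile is standing home in the slot: top at 0.107 m after the 2 mm bias, centred at (0.628, −0.179), fingers clear. The post is at about (0.474, −0.184).

Run:
```python
from h import *
from workcell import r
s=r.observe();print(s['tool_pos'],s['q']);go(s,[.474,-.184,.15],33.2)
```

```text
[ 0.62816094 -0.17721674  0.18722812] [ 0.48293029  0.69176577 -0.43381557  1.46403339  0.31396857  1.05299614
 -0.00956454]
slide [  -5.4 -154.3   37. ] yaw 1.0 | tool x at 90.52 tilt 0.1
```

>>> {"fn": "carry_out", "kwargs": {"moves": [{"slide": [-1, -30, 0], "yaw": 0.17}, {"slide": [-2, -60, 0], "yaw": 0.34}, {"slide": [-3, -90, 10], "yaw": 0.51}, {"slide": [-4, -120, 20], "yaw": 0.68}, {"slide": [-5, -154, 30], "yaw": 0.85}, {"slide": [-5, -154, 37], "yaw": 1.0}, {"slide": [-5, -154, 37], "yaw": 1.0}, {"slide": [-5, -154, 37], "yaw": 1.0}], "fingers": 0.4}}

```text
time_s: 12.42
tool_pos: [0.4742, -0.1834, 0.1491]
orientation: [-3.009, -0.902, -0.0]
wrist_force: [0.2, 0.6, -0.6]
gripper_width: 0.0513
finger_force: 0.0
```

```bash
python3 look.py w5
python3 - <<'E'
from h import *
import pickle
s,c,p,z=pickle.load(open('w5.pkl','rb'))
vv,uu=np.mgrid[:480,:640];W=pts(c,uu,vv,z)
q=(np.hypot(W[...,0]-.474,W[...,1]+.184)<.02)&(W[...,2]>.096)&(W[...,2]<.104);print('post',onz(c,uu[q],vv[q],.102).mean(0),q.sum(),rect(onz(c,uu[q],vv[q],.102)))
from workcell import r
s=r.observe();print(s['tool_pos'],s['q'],s['gripper_width']);go(s,[.474,-.184,.066],33.2)
E
```

```text
12.425 [ 0.47422508 -0.18337695  0.14910408] <class 'numpy.ndarray'> 0.008400353088921992
post [ 0.47357667 -0.18459484  0.102     ] 530 (array([ 473.6, -184.5,   13.7,   13. ]), 33.4)
[ 0.47438451 -0.18342559  0.14923761] [ 0.44401298  0.50876173 -0.1718612   1.92445491  0.12631145  0.71847692
 -0.7905194 ] 0.05135239995527738
slide [-0.7  0.3 83.2] yaw 0.003 | tool x at 33.35 tilt 0.02
```

Aligned over the post, so descend and pinch.

>>> {"fn": "carry_out", "kwargs": {"moves": [{"slide": [-1, 0.5, 30], "yaw": 0}, {"slide": [-1, 0.5, 60], "yaw": 0}, {"slide": [-1, 0.5, 82], "yaw": 0}, {"slide": [-1, 0.5, 82], "yaw": 0}, {"slide": [-1, 0.5, 82], "yaw": 0}]}}

```text
time_s: 13.1
tool_pos: [0.4742, -0.1847, 0.0681]
orientation: [3.01, 0.899, 0.002]
wrist_force: [0.0, 0.0, 0.2]
gripper_width: 0.0511
finger_force: 0.0
```

>>> {"fn": "carry_out", "kwargs": {"moves": [{"slide": [0, 0, 0], "yaw": 0}, {"slide": [0, 0, 0], "yaw": 0}, {"slide": [0, 0, 0], "yaw": 0}, {"slide": [0, 0, 0], "yaw": 0}, {"slide": [0, 0, 0], "yaw": 0}, {"slide": [0, 0, 0], "yaw": 0}], "fingers": 1}}

```text
time_s: 13.85
tool_pos: [0.474, -0.185, 0.0682]
orientation: [3.009, 0.898, 0.002]
wrist_force: [-0.3, -0.9, 4.9]
gripper_width: 0.0124
finger_force: 58.4
```

Run:
```python
from h import *
from workcell import r
s=r.observe();print(s['tool_pos'],s['wrist_force'],s['gripper_width'],s['finger_force'])
pv=np.array([.5933,-.105]);p0=s['tool_pos'];d=p0[:2]-pv;print(np.hypot(*d),np.degrees(np.arctan2(d[1],d[0])))
R=Rn.from_rotvec(s['orientation']).as_matrix()
a0=np.arctan2(d[1],d[0])
L=np.hypot(*d)
for t in np.linspace(0,1.02,13)[1:]:
    q=np.r_[pv+L*np.array([np.cos(a0+t),np.sin(a0+t)]),p0[2]]
    print(round(t,3),np.round(1000*R.T@(q-p0),1))
```

```text
[ 0.47397575 -0.18498715  0.06818633] [-0.34273352 -0.93845195  4.85010321] 0.012410702145110081 58.41777205467224
0.14365312664104718 -146.16469210786883
0.085 [ 0.7 12.2  0. ]
0.17 [ 2.3 24.3  0. ]
0.255 [ 5.  36.2  0.1]
0.34 [ 8.7 47.8  0.1]
0.425 [13.4 59.1  0.1]
0.51 [19.  69.9  0.1]
0.595 [25.6 80.2  0.2]
0.68 [32.9 90.   0.2]
0.765 [41.1 99.   0.2]
0.85 [ 50.  107.4   0.2]
0.935 [ 59.6 114.9   0.2]
1.02 [ 69.8 121.7   0.3]
```

>>> {"fn": "carry_out", "kwargs": {"moves": [{"slide": [0.7, 12.2, 0], "yaw": -0.085}, {"slide": [2.3, 24.3, 0], "yaw": -0.17}, {"slide": [5, 36.2, 0], "yaw": -0.255}, {"slide": [8.7, 47.8, 0], "yaw": -0.34}, {"slide": [13.4, 59.1, 0], "yaw": -0.425}, {"slide": [19, 69.9, 0], "yaw": -0.51}, {"slide": [25.6, 80.2, 0], "yaw": -0.595}, {"slide": [32.9, 90, 0], "yaw": -0.68}, {"slide": [41.1, 99, 0], "yaw": -0.765}, {"slide": [50, 107.4, 0], "yaw": -0.85}, {"slide": [50, 107.4, 0], "yaw": -0.85}, {"slide": [50, 107.4, 0], "yaw": -0.85}]}}

```text
time_s: 15.35
tool_pos: [0.5718, -0.2482, 0.0682]
orientation: [-2.373, -2.056, 0.007]
wrist_force: [-6.8, -0.9, 8.9]
gripper_width: 0.0125
finger_force: 59.0
```

Run:
```python
from h import *
from workcell import r
s=r.observe();print(s['tool_pos'],s['wrist_force'],s['gripper_width'],s['finger_force'])
pv=np.array([.5933,-.105]);p0=s['tool_pos'];d=p0[:2]-pv;print(np.hypot(*d),np.degrees(np.arctan2(d[1],d[0])))
a0=np.arctan2(d[1],d[0]);R=Rn.from_rotvec(s['orientation']).as_matrix()
for e in (-95,-92,-89.5,-88):
    e=np.radians(e);q=np.r_[pv+.1445*np.array([np.cos(e),np.sin(e)]),p0[2]];print(round(e-a0,3),np.round(1000*R.T@(q-p0),1))
go(s,s['tool_pos'],90.5)
```

```text
[ 0.57184477 -0.24820747  0.06821065] [-6.7521376  -0.92504279  8.90653173] 0.012521971099872029 59.01333689689636
0.1448057586447169 -98.52063647151799
0.061 [ 0.5  8.9 -0. ]
0.114 [ 1.1 16.4 -0.1]
0.157 [ 2.  22.7 -0.1]
0.184 [ 2.6 26.4 -0.1]
slide [0. 0. 0.] yaw -0.152 | tool x at 81.81 tilt 0.27
```

>>> {"fn": "carry_out", "kwargs": {"moves": [{"slide": [0.3, 7, 0], "yaw": -0.05}, {"slide": [0.9, 14, 0], "yaw": -0.1}, {"slide": [1.6, 19, 0], "yaw": -0.13}, {"slide": [2, 22.5, 0], "yaw": -0.155}, {"slide": [2.2, 24, 0], "yaw": -0.16}, {"slide": [2.2, 24, 0], "yaw": -0.16}, {"slide": [2.2, 24, 0], "yaw": -0.16}]}}

```text
time_s: 16.23
tool_pos: [0.5947, -0.2499, 0.0682]
orientation: [-2.2, -2.238, 0.01]
wrist_force: [-7.8, -0.8, 9.7]
gripper_width: 0.0122
finger_force: 59.2
```

Run:
```python
from h import *
from workcell import r
s=r.observe();print(s['time_s'],s['tool_pos'],s['wrist_force'],s['gripper_width'],s['finger_force'])
pv=np.array([.5933,-.105]);p0=s['tool_pos'];d=p0[:2]-pv;print(np.hypot(*d),np.degrees(np.arctan2(d[1],d[0])))
```

```text
16.225 [ 0.59474416 -0.24990472  0.06819344] [-7.79788308 -0.75125002  9.67658163] 0.012158440441611684 59.24375832080841
0.14491191909352913 -89.4289924176909
```

>>> {"fn": "carry_out", "kwargs": {"moves": [{"slide": [0, 1.5, 0], "yaw": 0}, {"slide": [0, 2.5, 0], "yaw": 0}, {"slide": [0, 2.5, 0], "yaw": 0}, {"slide": [0, 2.5, 0], "yaw": 0}, {"slide": [0, 2.5, 0], "yaw": 0}]}}

```text
time_s: 16.85
tool_pos: [0.5949, -0.2499, 0.0681]
orientation: [-2.198, -2.235, 0.016]
wrist_force: [-12.5, -0.8, 12.6]
gripper_width: 0.0125
finger_force: 60.2
```

```bash
python3 look.py w6
python3 - <<'E'
from h import *
from workcell import r
s=r.observe();print(s['time_s'],s['tool_pos'],s['wrist_force'],s['gripper_width'],s['finger_force'])
E
```

```text
16.85 [ 0.59490726 -0.24986352  0.06813683] <class 'numpy.ndarray'> 0.0020705476639083877
16.9 [ 0.59494069 -0.24990111  0.0681739 ] [-11.85944152   0.03232745  13.46023591] 0.012698627143177823 60.166688561439514
```

View pics/w6.png

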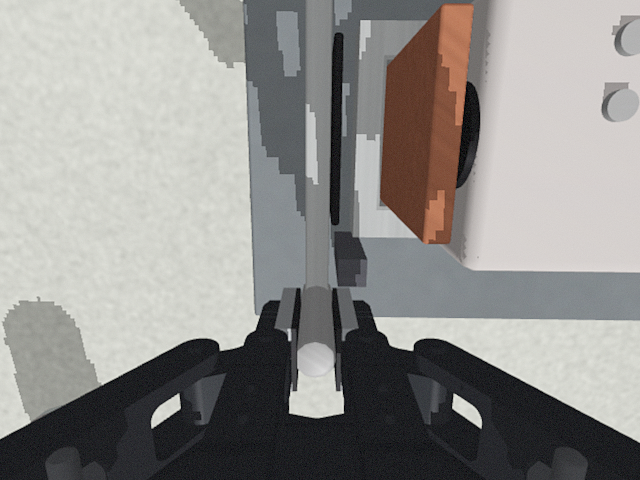

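The bar is parallel to the slot and against its stop block at (350,260). The post is pinched at (317,358), and the tile stands untouched at (428,125). The push rose to 12 N with no further motion, which confirms it is on the stop.

```bash
python3 -c "
from workcell import r
print(r.finish_job())"
```

```text
the job is handed in; nothing more can be done
None
```

The large tile is standing home and released in the stand's slot, the shade arm is pinched by its post and held against its stop, and the job was handed in at about 17 s; no verdict was returned.

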